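# Screw the filler cap back on the blasting pot

### The arm

A 6-joint arm with a two-finger parallel gripper is mounted at the origin on a cart in front of the work surface, level with it; the furniture and walls round the work are solid. World frame = base frame: x ahead of the robot, y to its left, z up, the work surface at z = 0. Lengths are in mm, angles in rad, forces in N, time in s.
With the tool pointing down it reaches from about 350 to 925 mm from the base axis. Payload 6.4 kg.
Tool frame: the origin (TCP) lies midway between the tips of the shut fingers; the grasp point (between the pads) lies 19 mm behind it; z points along the fingers, x is the direction in which the jaws open and shut, and the axes are right-handed (so a half turn about z gives the same grasp; the last joint's range is limited). The gripper opens to 85 mm and grips with 20 to 120 N. Pads are 22 mm wide; open, the fingers measure 114 mm over their backs; the gripper's body (76 mm by 85 mm) begins 54 mm behind the grasp point. The pads swing forward as they close: fully open they stand 13 mm farther back than shut.
Start: joints at [-1.358, 0.245, 1.558, -0, 1.339, -0.174], TCP at [245.203, -601.988, 231.29] pointing down, gripper open.
Joint ranges: [-3.13, 3.13], [-1.02, 2.26], [0.13, 2.54], [-0.95, 4.09], [0.21, 2.88], [-2.74, 2.74]. Speed limits (rad/s): [2.57, 2.57, 3.14, 3.14, 3.14, 3.14].

### API

Orientations are given as a 3x3 rotation matrix whose columns are the frame's x, y, z axes.
In Python, from plant import sensors, viewer, ticket gives the robot as it stands.
- The arm moves only by the shell command python3 -m jog 'ROWS'. ROWS is JSON, one flat list of numbers, 7 for each row, row after row: the closure, from -1 (fully open) to 1 (shut), so that 0 is half open, then the shift along the tool's x, y, z normalised to -1 to 1, where 1 is 500 mm, then the turn, a rotation vector about the tool's x, y, z normalised to -1 to 1, where 1 is 0.5 rad. A call has exactly 8 rows; each row shifts and turns the pose as measured when the row begins, along the tool's axes as they then stand; what a row does not reach is not made up. A row lasts 1/12 s, in which the tool goes at most 41.7 mm and 7.16 degrees, less where a joint would pass 70% of its speed; a pose out of reach is approached as far as the arm can. A call with a number of a shift or a turn outside -1 to 1 is refused whole. A call with a gripper value outside its range is refused whole. The fingers move at their own pace and stop on an object; the grip force is fixed at half the most. Time passes only in rows, so rows that do not move let the fingers close, or fill a call up. It gives the time, the measured TCP pose, the force and the opening at its end, in the units of the state.
- sensors.get_obs(): the state, without advancing time (a new reading comes with each control period).
- viewer.snapshot(name): name is "side" or "top" or "wrist"; returns a dict with "frame" (480x640x3 uint8, red, green, blue), "z_map" (480x640 float32, mm along the optical axis (not along the pixel's ray), 0 where there is no reading), "camera_matrix" (3x3 intrinsics, pixels), "dist_coeffs" ([k1, k2, p1, p2, k3] as OpenCV has them; the pictures are not rectified), "extrinsics" (4x4, takes a point from world to camera coordinates); the wrist camera has in their place "hand_eye" (4x4, takes a point from camera to tool coordinates, whose origin is the TCP and whose axes are the tool frame's). Camera axes: x right, y up, looking along -z (the intrinsics and any distortion apply to the point x, -y, -z); pixel columns grow to the right and rows downward; lengths in mm; the calibration is good to about 2 mm. A picture is of the moment at which its call begins: read the wrist's pose just before it.
- ticket.finish_job(): hands the job in, once; it reports no verdict.
The state is a dict: "clock": time; "q": joint angles; "joint_velocities": joint speeds; "effort": joint torques, N m; "position": TCP position; "ee_rot": TCP orientation; "ft_force": force on the tool from outside, world axes, zero at the start; "moment": the same for the moment, N m; "opening": opening from 0.0 (shut) to 1.0 (fully open).
Only numpy, scipy, OpenCV 4.12 (cv2) and the standard library are available. Lean on these libraries where they do the work, as an engineer would, in place of code of your own. Each camera call takes 0.05 s, during which the arm holds its last target.

### The job

The small red blasting pot has been refilled and its metal filler cap is lying on the table. Put the cap squarely on the pot's neck, turn it backwards (anticlockwise from above) until it drops into the thread, then screw it forward (clockwise) as far as it goes without forcing it, so that it is locked on and sealed, and let go. Leave the screwdriver, pliers, spanner and file where they lie.

Things in the scene. Friction and masses are not known exactly. Their poses are not given: they have to be found in the camera images.
- cap_grip (a point): Loose filler cap, 0.15 kg: a grey metal cup 84 mm wide, skirt down on the table, with a black wing grip on its flat top: an upright bar 70 mm long, 14 mm thick, 30 mm tall. This point is the middle of the bar, on the cap's axis, 15 mm above the flat top; x along the bar, z up the axis. Height above filler_rim: on top of the thread 37 to 52 mm, dropped into it 30.5, screwed home 26.
- cap: The cap; origin at the centre of its lower edge, 67 mm below cap_grip, 52 mm below the flat top; same axes. The hollow skirt is 77 mm wide inside. Down its middle stands a 38 mm guide spigot with a tapered tip, almost to the edge; it enters the neck. Three 6 mm round pins point inward 4 mm above the edge, 120 degrees apart, the first under the +x end of the bar. A sprung seal inside meets the rim.
- filler_rim (a point): Centre of the rim of the open steel filler neck on top of the red blasting pot (180 mm wide, heavy, fixed), 200 mm above the table; z up. Bore 41 mm; outside 49 mm at the rim, 58 mm from 8 mm down; thread ridges, 72 mm across, from 15 mm down. Their angle round the neck differs each time; the axes here do not show it. The pot's gauge and valve stay below the neck.
- filler_thread (a point): Neck axis 32 mm below the rim. Each third of the thread: 21 deg gap, then clockwise a 50 deg ridge sloping down, 36 deg level, a tall stop post. Cap pins mostly land on top of ridges; clockwise they jam on the posts; anticlockwise, at most 100 deg, they climb and drop into the gaps, or at once. Then clockwise 60 to 100 deg (0.4 N m) draws the cap, free to sink, home to the posts; it holds.
- red_driver: Bystander: screwdriver with a red handle, 250 mm, lying in front of the pot; origin under its middle, its length along y.
- red_pliers: Bystander: red-handled pliers, 185 mm, to the left of the cap; origin under the middle, the length along y.
- old_spanner: Bystander: rusty spanner, 218 mm, at the table's front edge; origin under its middle, its length along y.
- the_file: Bystander: file with a dark green handle, 276 mm, to the left of the cap; origin under its middle, its length along y.

How it is judged (in metres and radians):
At the end, for the whole second after the job is handed in: The cap sits screwed home on the neck, let go: the middle of its grip less than 28.2 mm above the rim (home 26, only dropped in 30.5), within 6 mm of the neck's axis, tilted less than 0.07 rad. It was never wrenched with over 200 N, and no bystanding tool moved over 30 mm (horizontal distance between cap_grip and filler_rim below 0.006 m and z of cap_grip in the frame of filler_rim below 0.0282 m and angle between cap_grip's own z axis and vertical below 0.07 rad); the robot touches nothing.
It fails at once if a bystanding tool is pushed about (distance of any of red_driver, red_pliers, old_spanner, the_file from where it was at the start of the episode above 0.03 m).
It fails at once if the cap is forced: the fingers wrench it with over 200 N in all (a firm grip of two fingers is at most 120) (contact force between cap and the fingers above 200 N).
It also fails if it takes over 72 s, if anything falls off the work surface, if the arm or the gripper's body presses on something with over 40 N, if the wrist force passes 120 N, or if a joint passes its speed limit or range.

## Working session

There is one attempt and no reset: what is moved stays moved. The work goes in short steps, Python scripts to look and compute and a shell command to move; the robot and the scene stay as the last step left them, time stands still between calls to the robot, and variables do not carry over. Pictures are saved under pics/ and viewed, and the job is handed in when it is done.

```bash
ls; mkdir -p pics; python3 - <<'E'
from plant import sensors, viewer
import cv2,numpy as np
o=sensors.get_obs();print(o)
for n in("side","top","wrist"):
    s=viewer.snapshot(n)
    cv2.imwrite(f"pics/{n}0.png",s["frame"][...,::-1]);np.savez(f"{n}0.npz",**s)
    print(n,{k:np.round(v,4).tolist() for k,v in s.items() if k not in("frame","z_map")}, (s["z_map"]>0).mean())
E
```

```text
pics
{'clock': 0.0, 'q': array([-1.35812505e+00,  2.45820602e-01,  1.55903728e+00,  1.46079735e-05,
        1.33871160e+00, -1.74100644e-01]), 'joint_velocities': array([-1.95526012e-03,  8.12703319e-05, -1.56124252e-03, -8.48666046e-04,
        7.14457749e-04,  7.76032446e-04]), 'effort': array([ 1.75309480e-03, -4.29513252e+01, -3.26122892e+01, -2.68244997e-05,
        5.36949126e-03,  1.32485357e-05]), 'position': array([ 245.06677754, -601.41611413,  230.16365004]), 'ee_rot': array([[ 3.77197244e-01, -9.26132861e-01, -4.03355374e-04],
       [-9.26130908e-01, -3.77197291e-01,  1.93528662e-03],
       [-1.94447709e-03, -3.56424903e-04, -9.99998046e-01]]), 'ft_force': array([ 0.11105338, -0.31165903, -0.53773455]), 'moment': array([ 0.02963168,  0.05133427, -0.04686066]), 'opening': 0.9995610494391879}
side {'camera_matrix': [[469.8572, 0.0, 314.0279], [0.0, 469.8572, 244.3015], [0.0, 0.0, 1.0]], 'dist_coeffs': [-0.0779, 0.0, 0.0, 0.0, 0.0], 'extrinsics': [[-0.9118, -0.4106, -0.0012, 534.7278], [0.1589, -0.3554, 0.9211, -139.9662], [-0.3786, 0.8397, 0.3893, -1132.4477], [0.0, 0.0, 0.0, 1.0]]} 0.940224609375
top {'camera_matrix': [[591.3162, 0.0, 316.4555], [0.0, 591.3162, 238.4751], [0.0, 0.0, 1.0]], 'dist_coeffs': [-0.0605, 0.0, 0.0, 0.0, 0.0], 'extrinsics': [[0.029, -0.9996, 0.0036, 207.0446], [0.9968, 0.0292, 0.075, -487.1516], [-0.075, 0.0014, 0.9972, -1676.2176], [0.0, 0.0, 0.0, 1.0]]} 0.99599609375
wrist {'camera_matrix': [[393.1031, 0.0, 318.5568], [0.0, 393.1031, 241.9514], [0.0, 0.0, 1.0]], 'dist_coeffs': [-0.0649, 0.0, 0.0, 0.0, 0.0], 'hand_eye': [[1.0, -0.0005, -0.0001, 0.4543], [-0.0005, -0.9634, -0.2682, -67.9552], [0.0, 0.2682, -0.9634, -142.7024], [0.0, 0.0, 0.0, 1.0]]} 0.9959537760416667
```

View pics/top0.png

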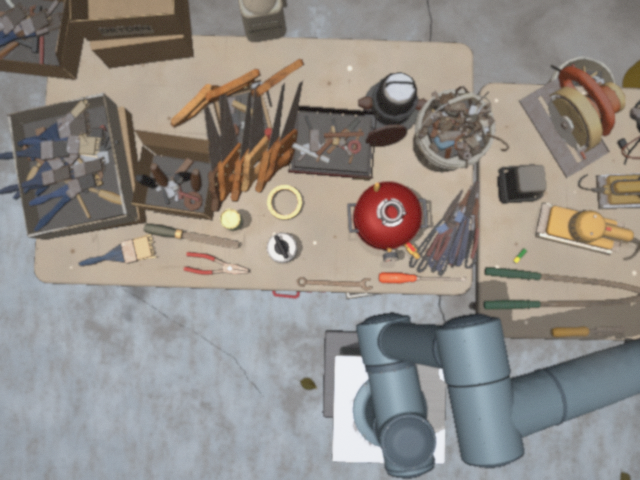

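View pics/side0.png

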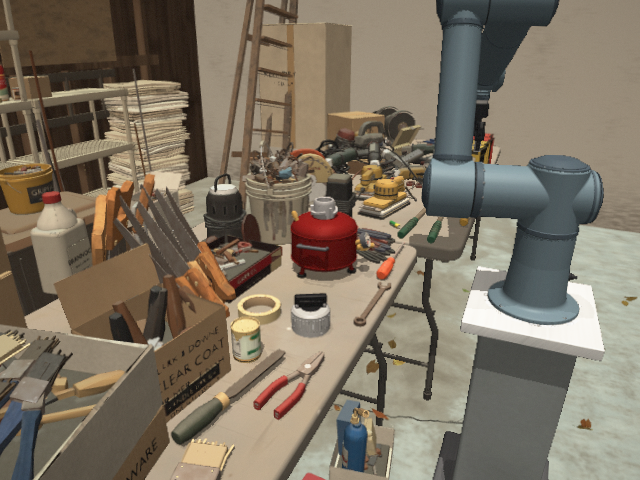

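View pics/wrist0.png

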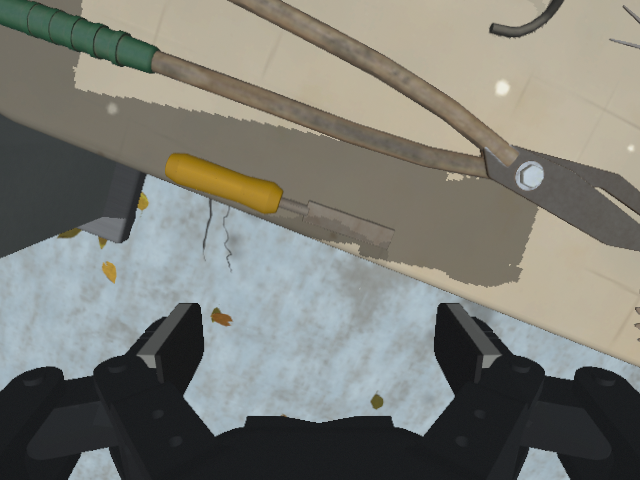

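The top view shows the cap at about (283,247) and the neck at about (391,212). The driver is near (410,278), the spanner (335,282), the pliers (215,263) and the file (190,235). The side view shows the cap at (310,315) and the neck at (323,205).

```bash
cat > h.py <<'E'
import numpy as np,cv2
def cam(s,pose=None):
    K=s["camera_matrix"];D=s["dist_coeffs"]
    if "extrinsics" in s: T=np.linalg.inv(s["extrinsics"])
    else:
        W=np.eye(4);W[:3,:3]=pose[1];W[:3,3]=pose[0];T=W@s["hand_eye"]
    return K,D,T
def ray(s,uv,pose=None):
    K,D,T=cam(s,pose)
    p=cv2.undistortPoints(np.array(uv,float).reshape(-1,1,2),K,D).reshape(-1,2)
    d=np.c_[p[:,0],-p[:,1],-np.ones(len(p))]
    return T[:3,3],d@T[:3,:3].T
def onplane(s,uv,z,pose=None):
    o,d=ray(s,uv,pose);t=(z-o[2])/d[:,2];return o+d*t[:,None]
def deproj(s,uv,pose=None):
    uv=np.array(uv).reshape(-1,2);o,d=ray(s,uv,pose);z=s["z_map"][uv[:,1].astype(int),uv[:,0].astype(int)]
    return o+d*z[:,None]
def cloud(s,box,pose=None):
    u0,v0,u1,v1=box;g=np.stack(np.meshgrid(np.arange(u0,u1),np.arange(v0,v1)),-1).reshape(-1,2)
    return g,deproj(s,g,pose)
E
python3 - <<'E'
from h import *
t=dict(np.load("top0.npz"));f=t["frame"]
b=cv2.resize(f[180:300,230:470],None,fx=3.3,fy=3.3,interpolation=cv2.INTER_CUBIC);cv2.imwrite("pics/topz.png",b[...,::-1])
s=dict(np.load("side0.npz"))
for nm,c,box in (("top",t,(260,225,306,270)),("side",s,(280,285,340,340)),):
    g,P=cloud(c,box);hsv=cv2.cvtColor(c["frame"],cv2.COLOR_RGB2HSV)[g[:,1],g[:,0]]
    m=(P[:,2]>60)&(P[:,2]<90);print(nm,"bar",m.sum(),P[m].mean(0),P[m,2].max())
    if m.sum()>5:
        Q=P[m,:2];r=cv2.minAreaRect(Q.astype(np.float32));print(r)
    m=(P[:,2]>45)&(P[:,2]<57);print("flat",m.sum(),np.median(P[m],0),P[m].min(0),P[m].max(0))
for nm,c,box in (("top",t,(370,190,415,232)),("side",s,(300,190,345,225))):
    g,P=cloud(c,box);m=(P[:,2]>194)&(P[:,2]<208);print(nm,"rim",m.sum(),P[m].mean(0),P[m].min(0),P[m].max(0));print(cv2.minEnclosingCircle(P[m,:2].astype(np.float32)))
E
```

```text
top bar 156 [451.07007849 319.35096709  77.75370651] 89.58197935883663
((451.4810485839844, 321.1451721191406), (63.457008361816406, 45.12852096557617), 0.2945994436740875)
flat 467 [451.7647165  318.2352113   51.70862495] [409.60120984 277.56538532  45.05286886] [491.41441934 360.1018107   56.99417498]
side bar 342 [449.80247706 322.48338798  72.17407724] 82.26419344799433
((450.6781311035156, 319.527099609375), (67.10877990722656, 17.06414222717285), 27.09124755859375)
flat 433 [440.83593412 335.88872304  50.03624973] [408.94468721 289.00587358  45.00109256] [492.65693666 362.36220607  56.95202813]
top rim 176 [542.63555255  31.33937997 199.09655781] [515.18254415   2.75456245 194.05088042] [572.86325856  57.58295549 206.33704877]
((543.9523315429688, 30.963136672973633), 28.92472267150879)
side rim 88 [542.04848762  31.54071494 196.54954136] [515.7957911    4.40617499 194.00313307] [568.65270141  54.95732982 199.18717706]
((543.0172119140625, 29.600061416625977), 27.309070587158203)
```

View pics/topz.png

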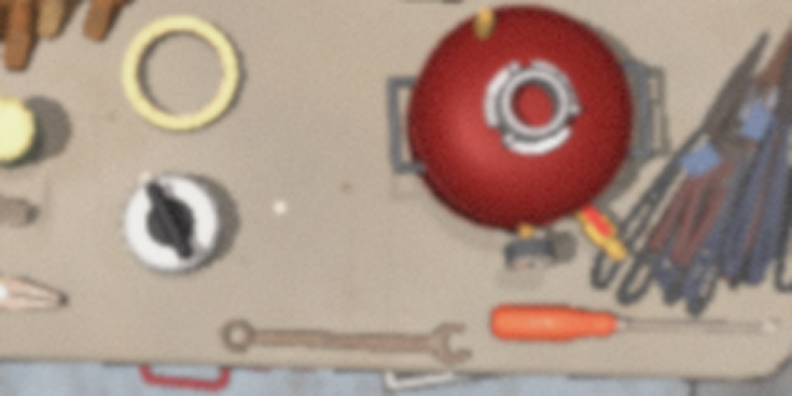

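```bash
python3 -m jog '[-1,-0.03,-0.04,-0.05,0,0,0,-1,-0.047,-0.055,-0.03,0,0,0,-1,-0.047,-0.055,-0.03,0,0,0,-1,-0.047,-0.055,-0.02,0,0,0,-1,-0.047,-0.055,-0.02,0,0,0,-1,-0.047,-0.055,-0.01,0,0,0,-1,-0.047,-0.055,-0.01,0,0,0,-1,-0.047,-0.055,-0.01,0,0,0]'
```

```text
clock: 0.82
position: [374.9, -349.2, 319.5]
ee_rot: [[0.366, -0.931, -0.003], [-0.931, -0.366, 0.011], [-0.011, -0.001, -1.0]]
ft_force: [1.1, -0.5, 0.8]
opening: 1.001
```

```bash
python3 -m jog '[-1,-0.056,-0.051,0,0,0,0,-1,-0.056,-0.051,0,0,0,0,-1,-0.056,-0.051,0,0,0,0,-1,-0.056,-0.051,0,0,0,0,-1,-0.056,-0.051,0,0,0,0,-1,-0.06,-0.035,0,0,0,0,-1,-0.07,-0.025,0,0,0,0,-1,-0.07,-0.025,0,0,0,0]'
python3 -m jog '[-1,-0.076,-0.026,0,0,0,0,-1,-0.076,-0.026,0,0,0,0,-1,-0.076,-0.026,0,0,0,0,-1,-0.076,-0.026,0,0,0,0,-1,-0.076,-0.026,0,0,0,0,-1,-0.07,-0.025,0,0,0,0,-1,-0.05,-0.02,0,0,0,0,-1,-0.03,-0.01,0,0,0,0]'
```

```text
clock: 1.48
position: [448.0, -49.3, 322.3]
ee_rot: [[0.364, -0.931, -0.001], [-0.931, -0.364, 0.009], [-0.009, -0.003, -1.0]]
ft_force: [1.1, -0.0, -0.1]
opening: 1.002
clock: 2.15
position: [432.0, 246.6, 323.9]
ee_rot: [[0.368, -0.93, 0.0], [-0.93, -0.368, 0.01], [-0.01, -0.004, -1.0]]
ft_force: [0.0, -0.1, 0.6]
opening: 0.997
```

```bash
python3 -m jog '[-1,-0.03,-0.022,0,0,0,0,-1,-0.04,-0.03,0.03,0,0,0,-1,-0.03,-0.022,0.04,0,0,0,-1,-0.02,-0.012,0.04,0,0,0,-1,0,0,0.02,0,0,0,-1,0,0,0.01,0,0,0,-1,0,0,0,0,0,0,-1,0,0,0,0,0,0]'
python3 - <<'E'
from h import *
from plant import sensors, viewer
o=sensors.get_obs();s=viewer.snapshot("wrist")
np.savez("w1.npz",**s,pos=o["position"],rot=o["ee_rot"])
cv2.imwrite("pics/w1.png",s["frame"][...,::-1]);print(o["position"])
E
```

```text
clock: 2.82
position: [448.0, 326.2, 251.6]
ee_rot: [[0.375, -0.927, 0.0], [-0.927, -0.375, 0.01], [-0.009, -0.004, -1.0]]
ft_force: [-0.1, 0.1, 0.3]
opening: 0.999
[448.0304867  326.2134847  251.63469247]
```

View pics/w1.png

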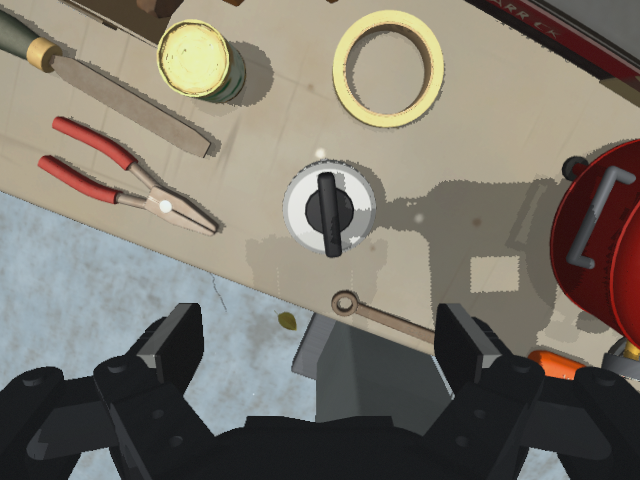

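The wrist view shows the cap at about (329,208), with the bar nearly upright from (326,175) to (334,255). There is room around it. I'll measure it next.

```bash
python3 - <<'E'
from h import *
s=dict(np.load("w1.npz"));pose=(s["pos"],s["rot"])
g,P=cloud(s,(275,150,390,275),pose)
m=(P[:,2]>79)&(P[:,2]<86);r=cv2.minAreaRect(P[m,:2].astype(np.float32));print("bartop",m.sum(),P[m].mean(0),r)
Q=P[m,:2]-P[m,:2].mean(0);w,v=np.linalg.eigh(Q.T@Q);print("angle",np.degrees(np.arctan2(*v[::-1,1])))
m=(P[:,2]>48)&(P[:,2]<56);print("flat",m.sum(),np.median(P[m,2]),cv2.minEnclosingCircle(P[m,:2].astype(np.float32)))
pc=(P[m,:2].min(0)+P[m,:2].max(0))/2;print(pc,P[m,:2].min(0),P[m,:2].max(0))
# by rays: dark contour on top plane z=82
R=s["rot"];print("tool yaw",np.degrees(np.arctan2(R[1,0],R[0,0])))
m=(P[:,2]<10);print("table",np.median(P[m,2]))
E
```

```text
bartop 1279 [454.38494718 320.51672415  81.44432211] ((453.36273193359375, 319.98004150390625), (67.81471252441406, 13.653000831604004), 28.379289627075195)
angle -151.63713290013533
flat 4917 51.99938254852333 ((453.4369812011719, 319.96392822265625), 41.382633209228516)
[453.30004472 320.0908824 ] [412.59350471 278.84613234] [494.00658474 361.33563246]
tool yaw -67.96737659042418
table -0.010888052918858193
```

```bash
python3 -m jog '[-1,0.0155,-0.0054,0,0,0,0,-1,0,0,0,-0.008,0.018,-0.12,-1,0,0,0.05,0,0,-0.11,-1,0,0,0.06,0,0,0,-1,0,0,0.06,0,0,0,-1,0,0,0.06,0,0,0,-1,0,0,0.03,0,0,0,-1,0,0,0,0,0,0]'
python3 - <<'E'
from plant import sensors
import numpy as np
o=sensors.get_obs();R=o["ee_rot"];print(o["position"],np.degrees(np.arctan2(R[1,0],R[0,0])),R[:,2]);d=np.array([453.3,320,57.5])-o["position"];print(R.T@d/500)
E
```

```text
clock: 3.53
position: [466.3, 315.9, 131.1]
ee_rot: [[0.478, -0.878, 0.026], [-0.879, -0.478, 0.008], [0.005, -0.027, -1.0]]
ft_force: [-0.1, -0.3, -0.0]
opening: 1.0
[466.25895339 315.94216576 131.14538358] -61.46644372379145 [ 0.02575415  0.00822635 -0.99963446]
[-0.02025771  0.02279525  0.14663619]
```

```bash
cat > st.py <<'E'
import sys,numpy as np
from scipy.spatial.transform import Rotation as Ro
from plant import sensors
o=sensors.get_obs();R=o["ee_rot"];y=np.degrees(np.arctan2(R[1,0],R[0,0]))
print("t",round(o["clock"],2),"pos",o["position"].round(1),"yaw",round(y,1),"z",R[:,2].round(3),"F",o["ft_force"].round(1),"M",o["moment"].round(2),"op",round(o["opening"],3),"q6",o["q"][5].round(2))
a=[float(x) for x in sys.argv[1:]]
if len(a)>=3:
    print("shift",(R.T@(np.array(a[:3])-o["position"])/500).round(4))
    yy=np.radians(a[3] if len(a)>3 else y);T=np.array([[np.cos(yy),np.sin(yy),0],[np.sin(yy),-np.cos(yy),0],[0,0,-1]])
    print("turn",(Ro.from_matrix(R.T@T).as_rotvec()/.5).round(4))
E
python3 -m jog '[-1,0,0,0,0,0,0,-1,0,0,0,0,0,0,-1,0,0,0,0,0,0,-1,0,0,0,0,0,0,-1,0,0,0,0,0,0,-1,0,0,0,0,0,0,-1,0,0,0,0,0,0,-1,0,0,0,0,0,0]'; python3 st.py 453.3 320 90 -61.6
```

```text
clock: 4.2
position: [472.3, 316.2, 140.8]
ee_rot: [[0.476, -0.879, 0.04], [-0.879, -0.476, 0.013], [0.007, -0.041, -0.999]]
ft_force: [-0.7, -0.6, -0.0]
opening: 0.998
t 4.2 pos [472.3 316.2 140.8] yaw -61.6 z [ 0.04   0.013 -0.999] F [-0.7 -0.6 -0. ] M [-0.09  0.01  0.07] op 0.998 q6 1.47
shift [-0.0254  0.034   0.1002]
turn [-0.0828 -0.0142  0.001 ]
```

```bash
python3 -m jog '[-1,-0.006,0.009,0.025,-0.025,-0.004,0,-1,-0.006,0.009,0.025,-0.025,-0.004,0,-1,-0.006,0.009,0.025,-0.025,-0.004,0,-1,-0.006,0.009,0.025,-0.02,-0.003,0,-1,0,0.001,0.002,-0.003,0,0,-1,0,0.001,0.002,-0.003,0,0,-1,0,0.001,0.002,-0.003,0,0,-1,0,0.001,0.002,-0.003,0,0]'; python3 st.py 453.3 320 90 -61.6
```

```text
clock: 4.87
position: [445.1, 317.3, 78.0]
ee_rot: [[0.477, -0.879, -0.021], [-0.879, -0.477, -0.01], [-0.002, 0.023, -1.0]]
ft_force: [-0.3, -0.3, 1.0]
opening: 1.002
t 4.87 pos [445.1 317.3  78. ] yaw -61.5 z [-0.021 -0.01  -1.   ] F [-0.3 -0.3  1. ] M [0.04 0.01 0.02] op 1.002 q6 1.49
shift [ 0.0029 -0.0164 -0.0245]
turn [0.0468 0.0032 0.003 ]
```

```bash
python3 -m jog '[-1,0,0,0,0,0,0,-1,0,0,0,0,0,0,-1,0,0,0,0,0,0,-1,0,0,0,0,0,0,-1,0,0,0,0,0,0,-1,0,0,0,0,0,0,-1,0,0,0,0,0,0,-1,0,0,0,0,0,0]'; python3 st.py 453.3 320 78 -61.6
```

```text
clock: 5.53
position: [447.2, 317.8, 80.4]
ee_rot: [[0.476, -0.879, -0.017], [-0.879, -0.476, -0.008], [-0.001, 0.018, -1.0]]
ft_force: [0.3, -0.4, 0.3]
opening: 1.0
t 5.53 pos [447.2 317.8  80.4] yaw -61.5 z [-0.017 -0.008 -1.   ] F [ 0.3 -0.4  0.3] M [ 0.06 -0.03 -0.07] op 1.0 q6 1.49
shift [ 0.002  -0.0129  0.0046]
turn [0.0368 0.0022 0.0019]
```

```bash
python3 -m jog '[-1,0.001,-0.006,0.0,0.018,0.001,0,-1,0.001,-0.006,0.0,0.018,0.001,0,-1,0,0,0,0,0,0,-1,0,0,0,0,0,0,-1,0,0,0.0,0,0,0,-1,0,0,0.0,0,0,0,-1,0,0,0,0,0,0,-1,0,0,0,0,0,0]'; python3 st.py 453.3 320 58 -61.6
```

```text
clock: 6.2
position: [453.6, 320.0, 80.3]
ee_rot: [[0.476, -0.879, 0.001], [-0.879, -0.476, 0.001], [-0.0, -0.002, -1.0]]
ft_force: [-0.3, -0.5, -0.2]
opening: 0.993
t 6.2 pos [453.6 320.   80.3] yaw -61.6 z [ 0.001  0.001 -1.   ] F [-0.3 -0.5 -0.2] M [-0.03  0.02 -0.01] op 0.993 q6 1.48
shift [-0.0003  0.0006  0.0446]
turn [-0.0033  0.      0.0017]
```

```bash
python3 -m jog '[-1,0,0,0.011,0,0,0,-1,0,0,0.011,0,0,0,-1,0,0,0.011,0,0,0,-1,0,0,0.009,0,0,0,-1,0,0,0.002,0,0,0,-1,0,0,0.0,0,0,0,-1,0,0,0,0,0,0,-1,0,0,0,0,0,0]'; python3 st.py 453.3 320 58 -61.6
```

```text
clock: 6.87
position: [452.8, 319.7, 54.7]
ee_rot: [[0.476, -0.879, -0.001], [-0.879, -0.476, -0.0], [-0.0, 0.001, -1.0]]
ft_force: [-0.4, 0.1, -0.8]
opening: 0.997
t 6.87 pos [452.8 319.7  54.7] yaw -61.6 z [-0.001 -0.    -1.   ] F [-0.4  0.1 -0.8] M [-0.03 -0.01 -0.03] op 0.997 q6 1.48
shift [-0.0001 -0.0012 -0.0066]
turn [0.0014 0.0005 0.0017]
```

```bash
python3 -m jog '[-1,0,-0.001,-0.005,0,0,0,-1,0,0,-0.002,0,0,0,0.5,0,0,0,0,0,0,1,0,0,0,0,0,0,1,0,0,0.0,0,0,0,1,0,0,0.0,0,0,0,1,0,0,0,0,0,0,1,0,0,0,0,0,0]'; python3 st.py 453.3 320 58 -61.6
```

```text
clock: 7.53
position: [454.2, 320.4, 60.0]
ee_rot: [[0.476, -0.879, 0.002], [-0.879, -0.476, 0.001], [-0.0, -0.002, -1.0]]
ft_force: [-0.2, 0.2, 1.5]
opening: 0.147
t 7.53 pos [454.2 320.4  60. ] yaw -61.6 z [ 0.002  0.001 -1.   ] F [-0.2  0.2  1.5] M [ 0.07 -0.11 -0.02] op 0.147 q6 1.48
shift [-0.0002  0.0021  0.004 ]
turn [-0.0042  0.0003  0.0016]
```

```bash
python3 -m jog '[1,0,0.001,0,0,0,0,1,0,0.001,0,-0.002,0,0,1,0,0,-0.01,0,0,0,1,0,0,-0.03,0,0,0,1,0,0,-0.06,0,0,0,1,0,0,-0.06,0,0,0,1,0,0,-0.06,0,0,0,1,0,0,-0.06,0,0,0]'; python3 st.py 453.3 320 290 -61.6
```

```text
clock: 8.2
position: [446.0, 316.5, 194.9]
ee_rot: [[0.476, -0.879, -0.022], [-0.879, -0.476, -0.009], [-0.002, 0.024, -1.0]]
ft_force: [1.1, 0.8, -2.4]
opening: 0.146
t 8.2 pos [446.  316.5 194.9] yaw -61.6 z [-0.022 -0.009 -1.   ] F [ 1.1  0.8 -2.4] M [ 0.01 -0.07  0.02] op 0.146 q6 1.48
shift [ 0.0004 -0.0116 -0.1906]
turn [0.048  0.0044 0.0011]
```

```bash
python3 -m jog '[1,0,-0.004,-0.05,0.012,0.001,0,1,0,-0.003,-0.05,0.012,0.001,0,1,0,-0.002,-0.05,0.012,0.001,0,1,0,-0.002,-0.03,0.012,0.001,0,1,0,0,-0.01,0,0,0,1,0,0,0,0,0,0,1,0,0,0,0,0,0,1,0,0,0,0,0,0]'; python3 st.py 453.3 320 290 -61.6
python3 - <<'E'
from h import *
from plant import sensors, viewer
o=sensors.get_obs();s=viewer.snapshot("wrist")
np.savez("w2.npz",**s,pos=o["position"],rot=o["ee_rot"])
cv2.imwrite("pics/w2.png",s["frame"][...,::-1])
t=viewer.snapshot("top")
np.savez("top2.npz",**t)
# enlarged crop around the neck
cv2.imwrite("pics/topneck.png",cv2.resize(t["frame"][180:250,350:435],None,fx=8,fy=8,interpolation=cv2.INTER_CUBIC)[...,::-1])
s=viewer.snapshot("side");np.savez("side2.npz",**s)
cv2.imwrite("pics/side2.png",cv2.resize(s["frame"][90:330,240:440],None,fx=2.5,fy=2.5,interpolation=cv2.INTER_CUBIC)[...,::-1])
E
```

```text
clock: 8.87
position: [451.8, 319.5, 299.5]
ee_rot: [[0.476, -0.879, 0.006], [-0.879, -0.476, 0.003], [0.0, -0.007, -1.0]]
ft_force: [0.3, -0.3, -1.6]
opening: 0.144
t 8.87 pos [451.8 319.5 299.5] yaw -61.6 z [ 0.006  0.003 -1.   ] F [ 0.3 -0.3 -1.6] M [-0.01  0.03  0.  ] op 0.144 q6 1.49
shift [ 0.0006 -0.003   0.0191]
turn [-0.0132 -0.001   0.0011]
```

View pics/w2.png

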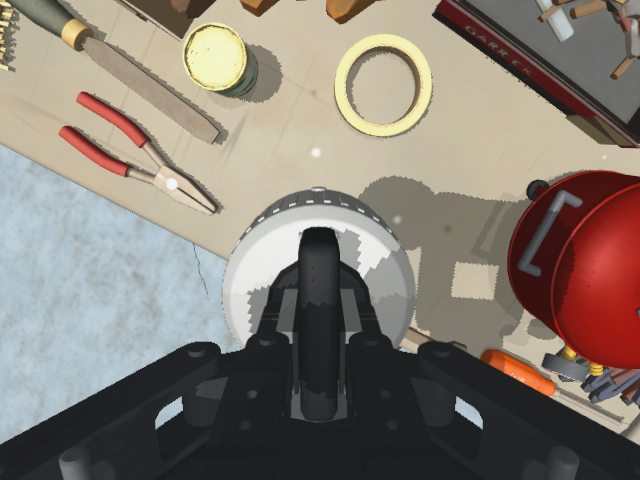

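View pics/topneck.png

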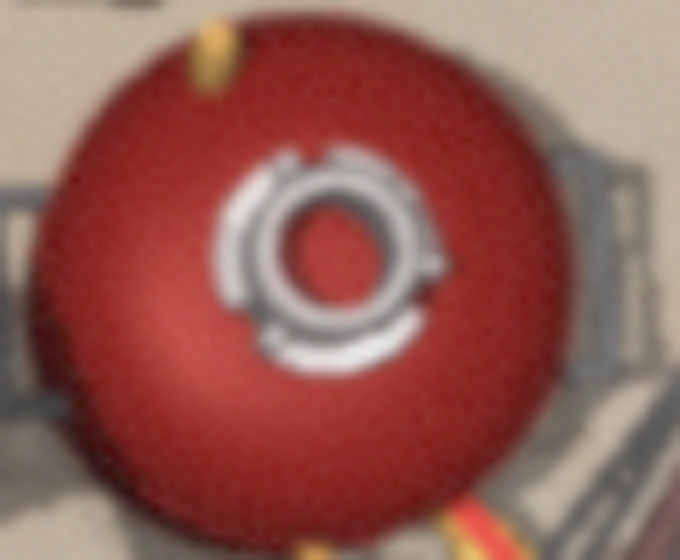

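View pics/side2.png

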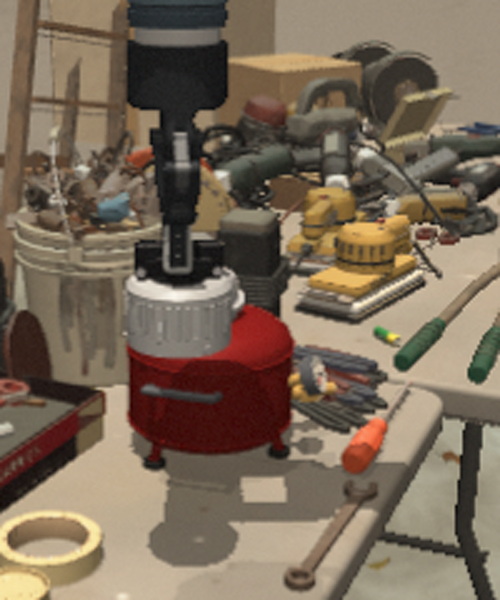

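The wrist view shows the cap held square, with the bar between the pads near (320,320). The enlarged top view shows thread gaps near (310,157), (245,310) and (430,290) around the centre at (335,245). I'll move to where the wrist camera sees the neck and measure there.

```bash
python3 st.py 435 -20 300 -61.6
python3 - <<'E'
from h import *
t=dict(np.load("top2.npz"));g,P=cloud(t,(350,180,435,250))
# ring by plane ray
X=onplane(t,g,178);hsv=cv2.cvtColor(t["frame"],cv2.COLOR_RGB2HSV)[g[:,1],g[:,0]]
c=np.array([543.2,30.5]);d=X[:,:2]-c;r=np.hypot(*d.T);a=np.degrees(np.arctan2(d[:,1],d[:,0]))%360
for lo in range(0,360,6):
    m=(r>30)&(r<36)&(a>=lo)&(a<lo+6)
    print(lo,int(hsv[m,1].mean()) if m.any() else None,end="; ")
E
```

```text
t 9.02 pos [451.6 319.5 299.2] yaw -61.6 z [ 0.005  0.002 -1.   ] F [-0.4 -0.3 -2. ] M [ 0.   -0.03 -0.01] op 0.15 q6 1.49
shift [ 0.5812  0.3525 -0.0034]
turn [-0.0115 -0.0008  0.0011]
0 84; 6 129; 12 66; 18 19; 24 15; 30 20; 36 15; 42 13; 48 15; 54 14; 60 9; 66 16; 72 17; 78 22; 84 19; 90 21; 96 24; 102 15; 108 26; 114 37; 120 104; 126 123; 132 93; 138 36; 144 16; 150 22; 156 22; 162 16; 168 10; 174 12; 180 10; 186 7; 192 6; 198 11; 204 9; 210 4; 216 11; 222 15; 228 18; 234 21; 240 59; 246 116; 252 93; 258 60; 264 25; 270 18; 276 33; 282 22; 288 32; 294 42; 300 38; 306 26; 312 22; 318 25; 324 22; 330 15; 336 22; 342 22; 348 19; 354 35;
```

```bash
python3 -m jog '[1,0.03,0.018,0,0,0,0,1,0.06,0.037,0,0,0,0,1,0.066,0.04,0,0,0,0,1,0.066,0.04,0,0,0,0,1,0.066,0.04,0,0,0,0,1,0.066,0.04,0,0,0,0,1,0.066,0.04,0,0,0,0,1,0.06,0.04,0,0,0,0]'; python3 st.py 435 -20 300 -61.6
```

```text
clock: 9.68
position: [433.0, 33.0, 290.0]
ee_rot: [[0.489, -0.872, -0.007], [-0.872, -0.489, 0.002], [-0.005, 0.005, -1.0]]
ft_force: [0.8, -0.1, -1.9]
opening: 0.148
t 9.68 pos [433.  33. 290.] yaw -60.7 z [-0.007  0.002 -1.   ] F [ 0.8 -0.1 -1.9] M [-0.03 -0.08 -0.01] op 0.148 q6 0.87
shift [ 0.0944  0.0484 -0.0202]
turn [0.011  0.0108 0.0301]
```

```bash
python3 -m jog '[1,0.04,0.02,-0.008,0.004,0.004,0.01,1,0.04,0.02,-0.008,0.004,0.004,0.01,1,0.01,0.005,-0.003,0.0,0,0,1,0,0,0,0,0,0,1,0,0,0,0,0,0,1,0,0,0,0,0,0,1,0,0,0,0,0,0,1,0,0,0,0,0,0]'; python3 st.py 435 -20 300 -61.6
python3 - <<'E'
from h import *
from plant import sensors, viewer
o=sensors.get_obs();s=viewer.snapshot("wrist")
np.savez("w3.npz",**s,pos=o["position"],rot=o["ee_rot"])
cv2.imwrite("pics/w3.png",s["frame"][...,::-1])
E
```

```text
clock: 10.35
position: [432.1, -22.1, 294.4]
ee_rot: [[0.473, -0.881, -0.011], [-0.881, -0.473, 0.003], [-0.008, 0.008, -1.0]]
ft_force: [-0.4, 0.6, -0.9]
opening: 0.148
t 10.35 pos [432.1 -22.1 294.4] yaw -61.7 z [-0.011  0.003 -1.   ] F [-0.4  0.6 -0.9] M [0.   0.01 0.01] op 0.148 q6 0.76
shift [-0.0011 -0.0071 -0.0113]
turn [ 0.0158  0.0154 -0.005 ]
```

View pics/w3.png

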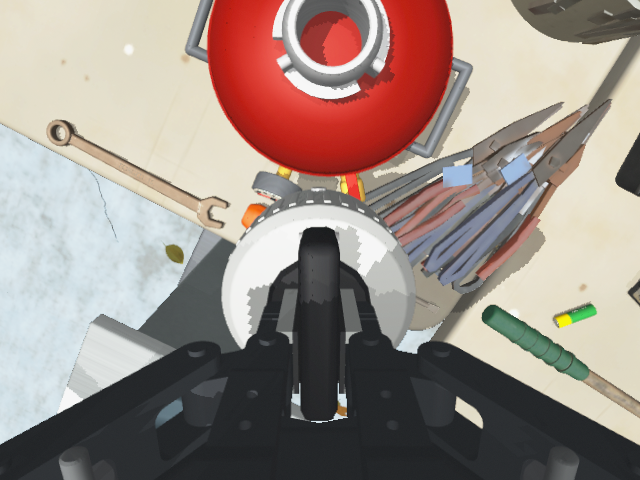

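The wrist view shows the rim near (333,38), almost whole, with thread gaps near (288,60) and (375,72). The held cap's top is around (318,290). I'll measure the rim and the cap in this one view so that calibration errors cancel.

```bash
python3 - <<'E'
from h import *
from scipy.optimize import least_squares
s=dict(np.load("w3.npz"));pose=(s["pos"],s["rot"])
def fit(P):
    f=lambda p:np.hypot(P[:,0]-p[0],P[:,1]-p[1])-p[2]
    r=least_squares(f,[*P[:,:2].mean(0),24],loss="soft_l1");return r.x
g,P=cloud(s,(270,0,400,100),pose)
m=(P[:,2]>192)&(P[:,2]<208);print("rim z",np.percentile(P[m,2],[5,50,95]),"n",m.sum())
Q=P[m]; c=Q.mean(0)
for z in (198.,200.,):pass
f=fit(Q);print("mid circle",f)
d=Q[:,:2]-f[:2];r=np.hypot(*d.T);print("r range",np.percentile(r,[2,98]))
a=np.degrees(np.arctan2(d[:,1],d[:,0]));b=np.floor(a/15).astype(int)
inn=np.array([Q[b==k][np.argmin(r[b==k])] for k in np.unique(b) if (b==k).sum()>15]);print("inner",fit(inn),len(inn))
# thread: plane-of-178 colour
X=P;d=X[:,:2]-f[:2];rr=np.hypot(*d.T);an=np.degrees(np.arctan2(d[:,1],d[:,0]))%360
for lo in range(0,360,8):
    m=(rr>31)&(rr<35)&(an>=lo)&(an<lo+8)
    print(lo,m.sum(),int(np.median(P[m,2])) if m.any() else None,end="; ")
# cap top
g,P=cloud(s,(215,180,425,345),pose)
L=(P-pose[0])@pose[1]
fr=s["frame"][g[:,1],g[:,0]].astype(int)
m=(fr.min(1)>120)&(L[:,2]<10)
print("\ncap z tool",np.percentile(L[m,2],[2,20,50,80,98]))
zt=np.median(L[m,2]);m2=m&(abs(L[:,2]-zt)<2);T=L[m2]
d=np.hypot(T[:,0],T[:,1]);b=np.floor(np.degrees(np.arctan2(T[:,1],T[:,0]))/6).astype(int)
ed=np.array([T[b==k][np.argmax(d[b==k])] for k in np.unique(b) if d[b==k].max(initial=0)>36]);print(len(ed),"cap centre tool",fit(ed),ed[:,1].min(),ed[:,1].max())
A=np.c_[T[:,:2],np.ones(len(T))];print("plane",np.linalg.lstsq(A,T[:,2],rcond=None)[0])
E
```

```text
rim z [193.00378498 198.90157843 200.97362425] n 3115
mid circle [543.69012913  29.81959292  23.86180764]
r range [19.59650631 28.50042633]
inner [545.07769451  30.35450674  20.2868401 ] 19
0 0 None; 8 0 None; 16 0 None; 24 0 None; 32 0 None; 40 0 None; 48 0 None; 56 0 None; 64 0 None; 72 5 171; 80 23 173; 88 33 174; 96 42 175; 104 58 176; 112 87 172; 120 41 154; 128 1 153; 136 34 184; 144 78 183; 152 53 171; 160 53 171; 168 60 170; 176 58 170; 184 60 171; 192 56 171; 200 52 172; 208 46 174; 216 59 174; 224 60 175; 232 59 176; 240 23 154; 248 45 154; 256 98 163; 264 57 185; 272 20 184; 280 53 171; 288 47 170; 296 41 171; 304 30 171; 312 20 171; 320 17 172; 328 9 173; 336 1 174; 344 0 None; 352 0 None; 
cap z tool [-9.17676317  7.48445827  8.06131229  8.70001952  9.7815114 ]
42 cap centre tool [ 0.43440372  0.8164769  39.53722257] -38.87957718072134 20.9156165352938
plane [ 1.79314796e-03 -6.70047783e-03  8.04930192e+00]
```

```bash
python3 -m jog '[1,0,0,0,0.008,0.008,0.12,1,0,0,0,0.008,0.008,0.2,1,0,0,0,0,0,0.2,1,0,0,0,0,0,0.15,1,0,0,0,0,0,0.05,1,0,0,0,0,0,0,1,0,0,0,0,0,0,1,0,0,0,0,0,0]'; python3 st.py 545.8 30.9 290 -83
```

```text
clock: 11.07
position: [432.0, -17.1, 293.8]
ee_rot: [[0.126, -0.992, -0.001], [-0.992, -0.126, -0.0], [-0.0, 0.001, -1.0]]
ft_force: [0.6, -0.2, -1.2]
opening: 0.15
t 11.07 pos [432.  -17.1 293.8] yaw -82.8 z [-0.001 -0.    -1.   ] F [ 0.6 -0.2 -1.2] M [ 0.01  0.02 -0.02] op 0.15 q6 1.14
shift [-0.0665 -0.2378  0.0074]
turn [0.0011 0.0001 0.0085]
```

```bash
python3 -m jog '[1,-0.009,-0.032,0,0,0,0,1,-0.015,-0.05,0,0,0,0,1,-0.015,-0.05,0,0,0,0,1,-0.014,-0.05,0,0,0,0,1,-0.009,-0.032,0,0,0,0,1,-0.004,-0.015,0,0,0,0,1,0,0,0,0,0,0,1,0,0,0,0,0,0]'; python3 st.py 545.8 30.9 290 -83
```

```text
clock: 11.73
position: [545.7, 33.5, 292.9]
ee_rot: [[0.132, -0.991, -0.001], [-0.991, -0.132, -0.001], [0.001, 0.001, -1.0]]
ft_force: [0.2, 0.0, -0.5]
opening: 0.147
t 11.73 pos [545.7  33.5 292.9] yaw -82.4 z [-0.001 -0.001 -1.   ] F [ 0.2  0.  -0.5] M [-0.04 -0.04 -0.02] op 0.147 q6 1.29
shift [0.0051 0.0004 0.0058]
turn [ 0.0027 -0.0014  0.0195]
```

```bash
python3 -m jog '[1,0.004,0,0.005,0,0,0.01,1,0.001,0,0.01,0,0,0.01,1,0,0,0.01,0,0,0,1,0,0,0.01,0,0,0,1,0,0,0.003,0,0,0,1,0,0,0,0,0,0,1,0,0,0,0,0,0,1,0,0,0,0,0,0]'; python3 st.py 545.8 30.9 262 -83
python3 - <<'E'
from h import *
from plant import viewer
for n,b in(("side",(270,120,380,260)),("top",(350,170,435,250))):
    s=viewer.snapshot(n);np.savez(n+"3.npz",**s)
    u0,v0,u1,v1=b
    cv2.imwrite(f"pics/{n}3.png",cv2.resize(s["frame"][v0:v1,u0:u1],None,fx=4,fy=4,interpolation=cv2.INTER_CUBIC)[...,::-1])
E
```

```text
clock: 12.4
position: [542.4, 29.0, 271.5]
ee_rot: [[0.118, -0.993, -0.003], [-0.993, -0.118, -0.001], [0.001, 0.003, -1.0]]
ft_force: [0.2, 0.1, -1.8]
opening: 0.146
t 12.4 pos [542.4  29.  271.5] yaw -83.2 z [-0.003 -0.001 -1.   ] F [ 0.2  0.1 -1.8] M [-0.03  0.02  0.03] op 0.146 q6 1.3
shift [-0.0031 -0.0072  0.0189]
turn [ 0.0061 -0.0019 -0.0076]
```

View pics/side3.png

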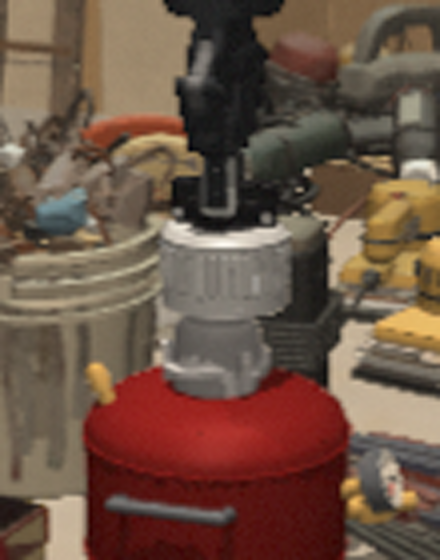

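The side view shows the cap centred at crop x≈225 and the neck at ≈216, so the cap is about 4–5 mm off. That agrees with the measured 3.9 mm error left to correct.

```bash
python3 -m jog '[1,-0.003,-0.007,0.002,0.005,-0.001,0,1,0,0,0.001,0,0,0,1,0,0,0,0,0,0,1,0,0,0,0,0,0,1,0,0,0,0,0,0,1,0,0,0,0,0,0,1,0,0,0,0,0,0,1,0,0,0,0,0,0]'; python3 st.py 545.8 30.9 262 -83
python3 - <<'E'
from h import *
from plant import viewer
for n,b in(("side",(270,120,380,260)),("top",(350,170,435,250))):
    s=viewer.snapshot(n);np.savez(n+"4.npz",**s)
    u0,v0,u1,v1=b
    cv2.imwrite(f"pics/{n}4.png",cv2.resize(s["frame"][v0:v1,u0:u1],None,fx=4,fy=4,interpolation=cv2.INTER_CUBIC)[...,::-1])
E
```

```text
clock: 13.17
position: [546.8, 31.3, 270.8]
ee_rot: [[0.119, -0.993, 0.002], [-0.993, -0.119, -0.001], [0.001, -0.001, -1.0]]
ft_force: [0.3, -0.3, -1.6]
opening: 0.151
t 13.17 pos [546.8  31.3 270.8] yaw -83.2 z [ 0.002 -0.001 -1.   ] F [ 0.3 -0.3 -1.6] M [ 0.07  0.04 -0.02] op 0.151 q6 1.3
shift [0.0005 0.0022 0.0176]
turn [-0.003  -0.0017 -0.0065]
```

View pics/side4.png

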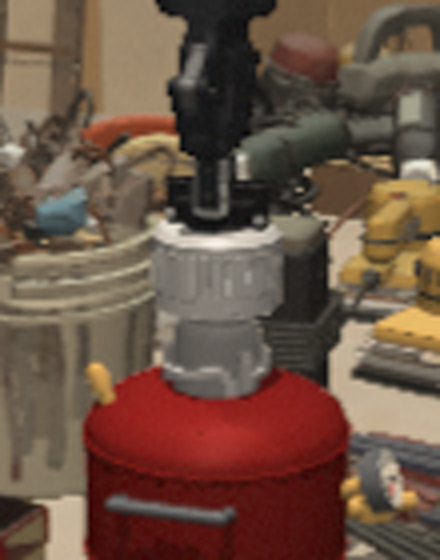

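The cap (crop x 153–284) is now centred over the neck to within about 1 mm. Descending.

```bash
python3 -m jog '[1,0.0005,0.001,0.004,-0.002,-0.001,0,1,0,0,0.005,0,0,0,1,0,-0.0005,0.005,0,0,0,1,0,-0.0005,0.005,0,0,0,1,0,0,0.003,0,0,0,1,0,0,0,0,0,0,1,0,0,0,0,0,0,1,0,0,0,0,0,0]'; python3 st.py 545.8 30.9 245 -83
```

```text
clock: 13.93
position: [546.6, 30.9, 258.0]
ee_rot: [[0.119, -0.993, -0.001], [-0.993, -0.119, -0.0], [0.0, 0.001, -1.0]]
ft_force: [0.7, -0.8, -1.3]
opening: 0.147
t 13.93 pos [546.6  30.9 258. ] yaw -83.2 z [-0.001 -0.    -1.   ] F [ 0.7 -0.8 -1.3] M [-0.01 -0.04 -0.06] op 0.147 q6 1.3
shift [-0.0001  0.0015  0.026 ]
turn [ 0.0011 -0.0001 -0.0067]
```

```bash
python3 -m jog '[1,0,0.001,0.004,0,0,0,1,0,0,0.005,0,0,0,1,0,0,0.005,0,0,0,1,0,0,0.004,0,0,0,1,0,0,0.002,0,0,0,1,0,0,0,0,0,0,1,0,0,0,0,0,0,1,0,0,0,0,0,0]'; python3 st.py 545.8 30.9 245 -83
```

```text
clock: 14.6
position: [546.0, 30.9, 247.0]
ee_rot: [[0.119, -0.993, -0.0], [-0.993, -0.119, -0.0], [0.0, 0.0, -1.0]]
ft_force: [0.4, -0.6, -1.8]
opening: 0.147
t 14.6 pos [546.   30.9 247. ] yaw -83.2 z [-0. -0. -1.] F [ 0.4 -0.6 -1.8] M [ 0.01 -0.04  0.01] op 0.147 q6 1.3
shift [-0.0001  0.0005  0.004 ]
turn [ 0.0009 -0.0002 -0.0067]
```

```bash
python3 -m jog '[1,0,0,0.004,0,0,0,1,0,0,0.004,0,0,0,1,0,0,0.004,0,0,0,1,0,0,0.004,0,0,0,1,0,0,0.002,0,0,0,1,0,0,0,0,0,0,1,0,0,0,0,0,0,1,0,0,0,0,0,0]'; python3 st.py 545.8 30.9 225 -83
```

```text
clock: 15.27
position: [546.1, 30.9, 237.1]
ee_rot: [[0.119, -0.993, -0.0], [-0.993, -0.119, -0.0], [0.0, 0.0, -1.0]]
ft_force: [0.0, 0.2, -0.8]
opening: 0.151
t 15.27 pos [546.1  30.9 237.1] yaw -83.2 z [-0. -0. -1.] F [ 0.   0.2 -0.8] M [ 0.02 -0.02 -0.02] op 0.151 q6 1.3
shift [-0.0001  0.0006  0.0242]
turn [ 0.0006 -0.0003 -0.0067]
```

```bash
python3 -m jog '[1,0,0,0.003,0,0,0,1,0,0,0.003,0,0,0,1,0,0,0.003,0,0,0,1,0,0,0.003,0,0,0,1,0,0,0.002,0,0,0,1,0,0,0,0,0,0,1,0,0,0,0,0,0,1,0,0,0,0,0,0]'; python3 st.py 545.8 30.9 223 -83
```

```text
clock: 15.93
position: [546.2, 30.9, 229.4]
ee_rot: [[0.119, -0.993, -0.0], [-0.993, -0.119, -0.0], [0.0, 0.0, -1.0]]
ft_force: [0.0, 0.3, -1.1]
opening: 0.151
t 15.93 pos [546.2  30.9 229.4] yaw -83.2 z [-0. -0. -1.] F [ 0.   0.3 -1.1] M [ 0.01 -0.01 -0.04] op 0.151 q6 1.3
shift [-0.0001  0.0007  0.0129]
turn [ 0.0002 -0.0003 -0.0067]
```

```bash
python3 -m jog '[1,0,0,0.002,0,0,0,1,0,0,0.003,0,0,0,1,0,0,0.003,0,0,0,1,0,0,0.002,0,0,0,1,0,0,0.001,0,0,0,1,0,0,0,0,0,0,1,0,0,0,0,0,0,1,0,0,0,0,0,0]'; python3 st.py 545.8 30.9 223 -83
```

```text
clock: 16.6
position: [546.3, 30.8, 223.6]
ee_rot: [[0.119, -0.993, 0.0], [-0.993, -0.119, -0.0], [0.0, -0.0, -1.0]]
ft_force: [0.1, 0.1, -1.7]
opening: 0.152
t 16.6 pos [546.3  30.8 223.6] yaw -83.2 z [ 0. -0. -1.] F [ 0.1  0.1 -1.7] M [-0.02 -0.    0.02] op 0.152 q6 1.3
shift [-0.0003  0.001   0.0012]
turn [-0.0007 -0.0006 -0.0067]
```

No contact at 30.6 mm above the rim, so the pins dropped straight into the gaps. The last joint (q6 = 1.30) doesn't have about 95° of clockwise travel left. I'll lift clear of the posts with the spigot still in the neck, turn 120° anticlockwise to the next gap, and lower again.

```bash
python3 -m jog '[1,0,0.001,-0.006,0,0,0,1,0,0,-0.01,0,0,0,1,0,0,-0.01,0,0,0,1,0,0,-0.01,0,0,0,1,0,0,-0.01,0,0,0,1,0,0,-0.004,0,0,0,1,0,0,0,0,0,0,1,0,0,0,0,0,0]'; python3 st.py 545.8 30.9 252 -83
```

```text
clock: 17.27
position: [546.4, 30.7, 252.8]
ee_rot: [[0.119, -0.993, 0.003], [-0.993, -0.119, -0.001], [0.001, -0.003, -1.0]]
ft_force: [0.4, 0.4, -1.0]
opening: 0.153
t 17.27 pos [546.4  30.7 252.8] yaw -83.2 z [ 0.003 -0.001 -1.   ] F [ 0.4  0.4 -1. ] M [-0.01 -0.    0.01] op 0.153 q6 1.3
shift [-0.0005  0.0012  0.0016]
turn [-0.0061 -0.0021 -0.0066]
```

```bash
python3 -m jog '[1,0,0.001,0,-0.006,-0.002,-0.1,1,0,0,0.001,0,0,-0.2,1,0,0,0,0,0,-0.22,1,0,0,0,0,0,-0.22,1,0,0,0,0,0,-0.22,1,0,0,0,0,0,-0.22,1,0,0,0,0,0,-0.22,1,0,0,0,0,0,-0.1]'; python3 st.py 545.4 30.4 252 37
```

```text
clock: 17.93
position: [545.1, 31.3, 250.6]
ee_rot: [[0.787, -0.617, -0.003], [-0.617, -0.787, 0.002], [-0.003, 0.0, -1.0]]
ft_force: [-0.2, 0.3, -1.9]
opening: 0.15
t 17.93 pos [545.1  31.3 250.6] yaw -38.1 z [-0.003  0.002 -1.   ] F [-0.2  0.3 -1.9] M [ 0.07 -0.02  0.02] op 0.15 q6 0.51
shift [ 0.0016  0.001  -0.0027]
turn [-0.0039  0.0062 -2.6225]
```

```bash
python3 -m jog '[1,0.001,0.001,-0.002,0,0,-0.15,1,0,0,0,0,0,-0.22,1,0,0,0,0,0,-0.22,1,0,0,0,0,0,-0.22,1,0,0,0,0,0,-0.22,1,0,0,0,0,0,-0.22,1,0,0,0,0,0,-0.22,1,0,0,0,0,0,-0.1]'; python3 st.py 545.2 30.0 252 37
```

```text
clock: 18.6
position: [544.1, 31.7, 249.1]
ee_rot: [[0.987, 0.16, -0.007], [0.16, -0.987, 0.005], [-0.006, -0.006, -1.0]]
ft_force: [1.0, -0.6, -1.9]
opening: 0.153
t 18.6 pos [544.1  31.7 249.1] yaw 9.2 z [-0.007  0.005 -1.   ] F [ 1.  -0.6 -1.9] M [ 0.03  0.03 -0.05] op 0.153 q6 -0.31
shift [ 0.0016  0.0037 -0.0058]
turn [-0.0143  0.0084 -0.9706]
```

```bash
python3 -m jog '[1,0,0.001,-0.003,-0.007,0.005,-0.15,1,0,0.001,-0.002,-0.007,0.004,-0.22,1,0,0,0,0,0,-0.22,1,0,0,0,0,0,-0.22,1,0,0,0,0,0,-0.12,1,0,0,0,0,0,-0.02,1,0,0,0,0,0,0,1,0,0,0,0,0,0]'; python3 st.py 544.4 30.8 245 37
```

```text
clock: 19.27
position: [543.3, 31.5, 249.3]
ee_rot: [[0.791, 0.612, -0.004], [0.612, -0.791, 0.001], [-0.002, -0.003, -1.0]]
ft_force: [1.1, -0.6, -0.9]
opening: 0.15
t 19.27 pos [543.3  31.5 249.3] yaw 37.7 z [-0.004  0.001 -1.   ] F [ 1.1 -0.6 -0.9] M [ 0.   -0.08 -0.01] op 0.15 q6 -0.81
shift [0.0009 0.0026 0.0086]
turn [-0.0069  0.0047  0.0255]
```

```bash
python3 -m jog '[1,0.001,0.002,0.002,-0.006,0.004,0.012,1,0,0.0005,0.005,0,0,0.01,1,0,0,0.006,0,0,0,1,0,0,0.007,0,0,0,1,0,0,0.006,0,0,0,1,0,0,0.003,0,0,0,1,0,0,0,0,0,0,1,0,0,0,0,0,0]'; python3 st.py 544.4 30.8 230 37
```

```text
clock: 19.93
position: [543.8, 31.0, 232.2]
ee_rot: [[0.8, 0.6, -0.003], [0.6, -0.8, 0.001], [-0.002, -0.002, -1.0]]
ft_force: [-0.0, -0.4, -1.9]
opening: 0.152
t 19.93 pos [543.8  31.  232.2] yaw 36.8 z [-0.003  0.001 -1.   ] F [-0.  -0.4 -1.9] M [ 0.02 -0.04  0.01] op 0.152 q6 -0.79
shift [0.0008 0.001  0.0043]
turn [-0.004   0.0035 -0.0056]
```

```bash
python3 -m jog '[1,0.0005,0.001,0.002,-0.003,0.003,0,1,0,0,0.003,0,0,0,1,0,0,0.003,0,0,0,1,0,0,0.003,0,0,0,1,0,0,0.003,0,0,0,1,0,0,0.001,0,0,0,1,0,0,0,0,0,0,1,0,0,0,0,0,0]'; python3 st.py 544.4 30.8 223 37
```

```text
clock: 20.6
position: [544.5, 30.9, 224.3]
ee_rot: [[0.8, 0.6, 0.0], [0.6, -0.8, 0.001], [0.001, -0.0, -1.0]]
ft_force: [-0.1, 0.9, -1.1]
opening: 0.149
t 20.6 pos [544.5  30.9 224.3] yaw 36.8 z [ 0.     0.001 -1.   ] F [-0.1  0.9 -1.1] M [ 0.12  0.02 -0.02] op 0.149 q6 -0.79
shift [-0.0003  0.0001  0.0026]
turn [-0.0009 -0.0012 -0.0057]
```

```bash
python3 -m jog '[1,0,0,0.001,0,0,0,1,0,0,0.001,0,0,0,1,0,0,0.001,0,0,0,1,0,0,0.001,0,0,0,1,0,0,0.001,0,0,0,1,0,0,0.001,0,0,0,1,0,0,0.001,0,0,0,1,0,0,0,0,0,0]'; python3 st.py 544.4 30.8 223 37
```

```text
clock: 21.27
position: [544.7, 31.0, 222.8]
ee_rot: [[0.8, 0.6, 0.001], [0.6, -0.8, 0.001], [0.001, -0.0, -1.0]]
ft_force: [-1.8, -0.1, 0.4]
opening: 0.15
t 21.27 pos [544.7  31.  222.8] yaw 36.8 z [ 0.001  0.001 -1.   ] F [-1.8 -0.1  0.4] M [ 0.13  0.29 -0.03] op 0.15 q6 -0.79
shift [-0.0006 -0.0001 -0.0004]
turn [-0.0001 -0.0019 -0.0053]
```

It bottoms at TCP z = 222.8, which is a grip height of about 30 mm, so it is dropped in. Now turning clockwise.

```bash
python3 -m jog '[1,0,0,0.001,0,0,0.06,1,0,0,0.001,0,0,0.1,1,0,0,0.001,0,0,0.1,1,0,0,0.001,0,0,0.1,1,0,0,0.001,0,0,0.1,1,0,0,0.001,0,0,0.1,1,0,0,0.001,0,0,0.06,1,0,0,0,0,0,0]'; python3 st.py 544.8 30.8 220 -20
```

```text
clock: 21.93
position: [545.9, 32.3, 221.1]
ee_rot: [[0.949, 0.314, 0.004], [0.314, -0.949, 0.003], [0.005, -0.002, -1.0]]
ft_force: [-1.9, -0.4, 1.6]
opening: 0.152
t 21.93 pos [545.9  32.3 221.1] yaw 18.3 z [ 0.004  0.003 -1.   ] F [-1.9 -0.4  1.6] M [ 0.03  0.36 -0.04] op 0.152 q6 -0.47
shift [-0.003   0.0022  0.0022]
turn [-0.0064 -0.0089  1.3371]
```

```bash
python3 -m jog '[1,-0.001,0.001,0.001,-0.006,-0.008,0.08,1,-0.001,0.001,0.001,0,0,0.12,1,0,0,0.001,0,0,0.12,1,0,0,0.001,0,0,0.12,1,0,0,0.001,0,0,0.12,1,0,0,0.001,0,0,0.12,1,0,0,0.001,0,0,0.06,1,0,0,0,0,0,0]'; python3 st.py 545.2 30.6 219 -50
```

```text
clock: 22.6
position: [546.4, 32.5, 220.1]
ee_rot: [[0.998, -0.06, 0.005], [-0.06, -0.998, 0.002], [0.005, -0.002, -1.0]]
ft_force: [-1.2, 0.2, 2.5]
opening: 0.149
t 22.6 pos [546.4  32.5 220.1] yaw -3.4 z [ 0.005  0.002 -1.   ] F [-1.2  0.2  2.5] M [ 0.12  0.43 -0.  ] op 0.149 q6 -0.09
shift [-0.0023  0.004   0.0021]
turn [-0.0081 -0.0076  1.6253]
```

```bash
python3 -m jog '[1,-0.001,0.002,0.001,-0.008,-0.007,0.08,1,-0.001,0.001,0.001,0,0,0.12,1,0,0.001,0.001,0,0,0.12,1,0,0,0.001,0,0,0.12,1,0,0,0.001,0,0,0.12,1,0,0,0.001,0,0,0.12,1,0,0,0.001,0,0,0.06,1,0,0,0,0,0,0]'; python3 st.py 545.4 30.6 219 -60
```

```text
clock: 23.27
position: [547.0, 32.0, 219.0]
ee_rot: [[0.907, -0.421, 0.007], [-0.421, -0.907, 0.001], [0.006, -0.004, -1.0]]
ft_force: [-2.7, 1.0, 1.4]
opening: 0.15
t 23.27 pos [547.  32. 219.] yaw -24.9 z [ 0.007  0.001 -1.   ] F [-2.7  1.   1.4] M [ 0.08  0.49 -0.  ] op 0.15 q6 0.28
shift [-0.0018  0.0038 -0.0001]
turn [-0.0103 -0.0086  1.226 ]
```

```bash
python3 -m jog '[1,-0.001,0.003,0.0005,-0.01,-0.008,0.06,1,-0.001,0.001,0.0005,0,0,0.08,1,0,0.001,0.0005,0,0,0.08,1,0,0,0.0005,0,0,0.08,1,0,0,0.0005,0,0,0.08,1,0,0,0.0005,0,0,0.08,1,0,0,0.0005,0,0,0.06,1,0,0,0,0,0,0]'; python3 st.py 545.5 30.6 219 -60
```

```text
clock: 23.93
position: [547.5, 31.7, 219.1]
ee_rot: [[0.772, -0.636, 0.009], [-0.636, -0.772, 0.002], [0.006, -0.007, -1.0]]
ft_force: [-1.9, 0.6, 1.6]
opening: 0.147
t 23.93 pos [547.5  31.7 219.1] yaw -39.5 z [ 0.009  0.002 -1.   ] F [-1.9  0.6  1.6] M [ 0.09  0.52 -0.04] op 0.147 q6 0.54
shift [-0.0017  0.0043  0.0001]
turn [-0.0154 -0.0088  0.7158]
```

```bash
python3 -m jog '[1,-0.001,0.003,0.0003,-0.015,-0.008,0.05,1,-0.001,0.001,0.0003,-0.005,0,0.06,1,0,0.001,0.0003,0,0,0.06,1,0,0,0.0003,0,0,0.06,1,0,0,0.0003,0,0,0.06,1,0,0,0.0003,0,0,0.06,1,0,0,0.0003,0,0,0.06,1,0,0,0,0,0,0]'; python3 st.py 545.6 30.6 219 -60
```

```text
clock: 24.6
position: [547.5, 31.4, 219.0]
ee_rot: [[0.633, -0.774, 0.006], [-0.774, -0.633, -0.001], [0.005, -0.004, -1.0]]
ft_force: [-1.7, 1.4, 1.6]
opening: 0.149
t 24.6 pos [547.5  31.4 219. ] yaw -50.7 z [ 0.006 -0.001 -1.   ] F [-1.7  1.4  1.6] M [ 0.1   0.42 -0.03] op 0.149 q6 0.74
shift [-0.0011  0.0039  0.0001]
turn [-0.0094 -0.009   0.3249]
```

```bash
python3 -m jog '[1,-0.001,0.003,0.0003,-0.008,-0.005,0.04,1,0,0.001,0.0003,0,0,0.04,1,0,0,0.0003,0,0,0.04,1,0,0,0.0003,0,0,0.04,1,0,0,0.0003,0,0,0.04,1,0,0,0.0003,0,0,0.04,1,0,0,0.0003,0,0,0.03,1,0,0,0,0,0,0]'; python3 st.py 545.6 30.6 219 -60
```

```text
clock: 25.27
position: [546.6, 31.4, 219.2]
ee_rot: [[0.531, -0.847, 0.005], [-0.847, -0.531, -0.003], [0.006, -0.003, -1.0]]
ft_force: [-1.3, 1.0, 2.8]
opening: 0.145
t 25.27 pos [546.6  31.4 219.2] yaw -57.9 z [ 0.005 -0.003 -1.   ] F [-1.3  1.   2.8] M [0.35 0.22 2.02] op 0.145 q6 0.86
shift [0.0002 0.0026 0.0004]
turn [-0.0056 -0.011   0.0721]
```

The moment rose to 2.0 N m after about 94°, with the grip about 26 mm above the rim: it has met the posts. Releasing.

```bash
python3 -m jog '[1,0,0,0,0,0,0,-1,0,0,0,0,0,0,-1,0,0,0,0,0,0,-1,0,0,0,0,0,0,-1,0,0,0,0,0,0,-1,0,0,0,0,0,0,-1,0,0,-0.002,0,0,0,-1,0,0,-0.01,0,0,0]'; python3 st.py 545.6 30.6 280 -60
```

```text
clock: 25.93
position: [545.8, 29.7, 221.8]
ee_rot: [[0.517, -0.856, 0.002], [-0.856, -0.517, -0.003], [0.004, -0.001, -1.0]]
ft_force: [0.2, 0.4, 0.3]
opening: 1.001
t 25.93 pos [545.8  29.7 221.8] yaw -58.9 z [ 0.002 -0.003 -1.   ] F [0.2 0.4 0.3] M [ 0.   -0.02  0.05] op 1.001 q6 0.88
shift [-0.0014 -0.0008 -0.1164]
turn [-0.0014 -0.0073  0.0395]
```

```bash
python3 -m jog '[-1,0,0,-0.02,0,0,0,-1,0,0,-0.04,0,0,0,-1,0,0,-0.06,0,0,0,-1,0,0,-0.06,0,0,0,-1,0,0,-0.05,0,0,0,-1,0,0,-0.03,0,0,0,-1,0,0,0,0,0,0,-1,0,0,0,0,0,0]'
python3 - <<'E'
from h import *
from plant import sensors, viewer
o=sensors.get_obs();s=viewer.snapshot("wrist");pose=(o["position"],o["ee_rot"]);np.savez("w5.npz",**s,pos=pose[0],rot=pose[1])
cv2.imwrite("pics/w5.png",s["frame"][...,::-1])
t=viewer.snapshot("side");np.savez("side5.npz",**t)
cv2.imwrite("pics/side5.png",cv2.resize(t["frame"][120:340,240:440],None,fx=2.7,fy=2.7,interpolation=cv2.INTER_CUBIC)[...,::-1])
g,P=cloud(s,(200,90,450,300),pose)
m=(P[:,2]>203)&(P[:,2]<218)&(np.hypot(P[:,0]-545,P[:,1]-30)<42)
print("flat z",np.percentile(P[m,2],[10,50,90]),m.sum(),cv2.minEnclosingCircle(P[m,:2].astype(np.float32)))
A=np.c_[P[m,:2]-[545,30],np.ones(m.sum())];print("plane",np.linalg.lstsq(A,P[m,2],rcond=None)[0])
m=(P[:,2]>235)&(P[:,2]<248)&(np.hypot(P[:,0]-545,P[:,1]-30)<42);print("bar top",np.median(P[m,2]),cv2.minAreaRect(P[m,:2].astype(np.float32)))
E
python3 st.py
```

```text
clock: 26.6
position: [545.4, 30.0, 364.5]
ee_rot: [[0.515, -0.857, 0.008], [-0.857, -0.515, -0.003], [0.007, -0.005, -1.0]]
ft_force: [-0.8, 0.7, -0.5]
opening: 0.998
flat z [208.46250154 211.16956369 213.9554682 ] 6727 ((545.20849609375, 30.09161949157715), 41.90419006347656)
plane [-5.75672694e-03 -3.41327736e-03  2.11184306e+02]
bar top 240.66525759368056 ((545.4166259765625, 30.22797966003418), (69.76168823242188, 13.997101783752441), 37.329376220703125)
t 26.7 pos [545.   30.1 363.2] yaw -59.0 z [ 0.006 -0.003 -1.   ] F [-0.2  1.7 -0.1] M [-0.    0.    0.06] op 0.999 q6 0.88
```

View pics/w5.png

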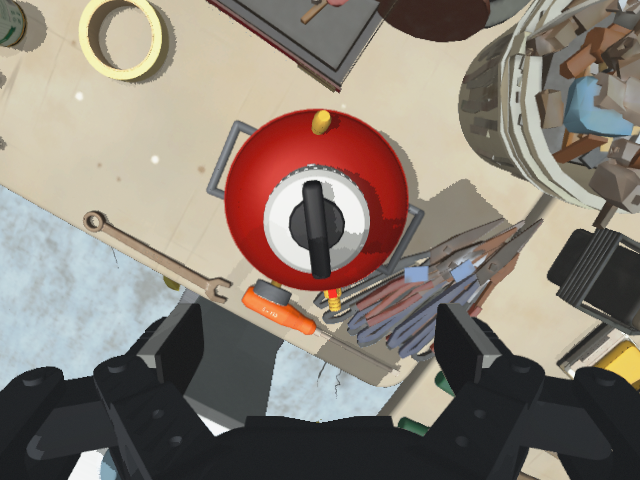

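View pics/side5.png

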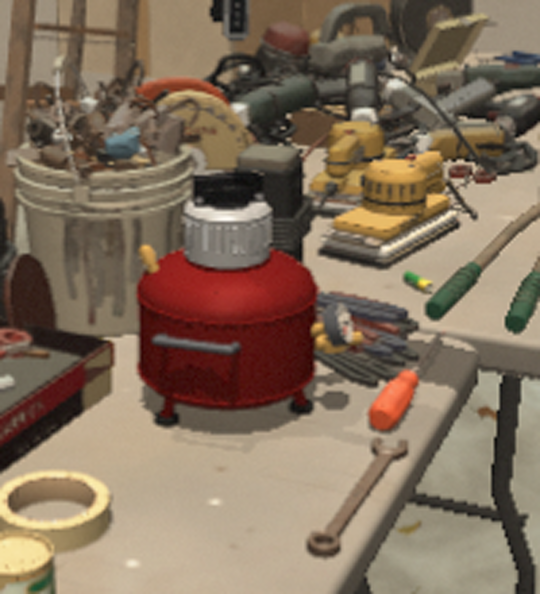

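The wrist view shows the cap on the neck at (317,222), released. Its flat top measures 211.2 mm and the bar top 240.7 mm, so the grip is about 26 mm above the rim. The side view shows it upright, with the spanner and driver in place.

```bash
python3 - <<'E'
from plant import ticket
print(ticket.finish_job())
E
```

```text
the job is handed in; nothing more can be done
None
```

The cap is screwed home on the pot's neck and released, and I handed the job in at about 27 s of the 72 s allowed. The hand-in reports no verdict.

**What I did:**
- I picked the cap up by its bar and lowered it squarely on the neck. The thread gaps measured from the images let the pins drop straight in.
- The last joint did not have enough clockwise travel left from that angle. I lifted the cap clear, with its spigot still in the neck, turned it 120° anticlockwise to the next gaps and lowered it again.
- This means the backward turn was made above the thread; the pins never had to climb a ridge.
- I then turned it clockwise about 94° until the moment rose to 2.0 N m against the stop posts. That is above the 0.4 N m of normal turning. I stopped there, opened the gripper and lifted away.

**Last checks:**
- **Height:** the flat top is at 211.2 mm and the bar top at 240.7 mm. The grip is therefore about 26 mm above the rim, against a limit of 28.2.
- **Position and tilt:** the cap's centre is within 1 mm of the measured neck axis. Its tilt is about 0.007 rad, against a limit of 0.07.
- **Forces:** wrist-force readings at the end of each move stayed below 4 N. The squeeze of the fingers on the cap cannot be read directly.
- **Tools:** the spanner and driver look unmoved in the last pictures. I did not check the pliers or file again at the end, but nothing went near them after the cap was lifted.

**Disagreements:** the bar ended at 37.3° where the gripper's turn implied about 32°, so the cap turned roughly 89°, within the 60 to 100° expected. The grip slipped about 5° at the stop or on release. The top camera placed the cap about 2 mm off the wrist camera's reading, so I used the wrist camera's.

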